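Swap the cartridge in a roll-on wax heater

TASK

Pull the spent cartridge out of the leaning wax heater, where spring catches hold it, and stand it upright, roller up, in the metal instrument tray. Then slide the fresh cartridge with the wide roller into the heater until it clicks fully home. Leave the cartridge with the narrow roller, and the bottles, pots and carton round the work, standing where they are.

Things in the scene. Friction and masses are not known exactly. Their poses are not given: they have to be found in the camera images.
- wax_heater: Roll-on wax heater: a weighted dock fixed to the table, footprint 124 (x) x 88 (y) mm, 21 mm thick, carrying a white housing that leans 30 degrees from vertical towards the dock's -x side (its front, roughly towards the robot). Origin: centre of the dock's underside on the table; z up.
- heater_well: The well in the heater's housing (50 x 66 mm outside). Origin: centre of the well's floor, 60 mm above the table; z runs out along the well's middle, leaning 30 degrees to the front. 56 mm deep, 28.5 mm wide along x, 46.5 mm along y. Two sprung noses on its +x and -x sides, 24 mm above the floor, click into a cartridge's groove; pulling out or pushing in past them takes about 15 N.
- heater_mouth (a point): Centre of the well's opening, 56 mm from the well's floor along the well's z; same axes as heater_well. The lip widens by 5 mm on every side over the last 6 mm.
- cartridge_spent: Spent cartridge, at first clicked home in the well (same axes, underside on its floor). Off-white body 26 (x) x 44 (y) x 84 (z) mm, groove 2.5 mm deep across both wide faces at 20 to 28 mm height; above it a grey head and a roller 31 mm long (along y), 16 mm thick; 109 mm overall. Origin: centre of the underside; z to the roller. 60 g. Grip the body below the head, across 44 or 26 mm.
- cartridge_fresh: Fresh wax cartridge, the same shape and size as the spent one (roller 31 mm long), standing on the table on its underside, roller up, in one of two places. 90 to 180 g. Origin and axes as for cartridge_spent; it looks the same after half a turn.
- cartridge_narrow: Another cartridge with the same body but a narrow roller (11 mm long, on a narrow head), standing in the other of the two places. Not to be used. Origin and axes as before.
- tray: Open stainless instrument tray, 116 (x) x 190 (y) mm over the walls, loose on the table; floor 2 mm thick, walls 2 mm thick and 20 mm high. Origin: centre of its underside.
- cleanser_pump: Bystander: white pump bottle, 63x60x199 mm, at the back left. Origin: centre of its underside.
- toner_bottle: Bystander: bottle with a dark cap, 54 mm across, 175 mm tall, at the back. Origin: centre of its underside.
- cream_pot_b: Bystander: small round pot, 53 mm across, 50 mm tall, at the back left. Origin: centre of its underside.
- oil_dropper: Bystander: dropper bottle, 33 mm across, 102 mm tall, at the back between the heater and the tray. Origin: centre of its underside.
- balm_tin: Bystander: flat round tin, 65 mm across, 29 mm tall, at the right in front of the tray. Origin: centre of its underside.
- ampoule_box: Bystander: small carton lying flat, 32x78x20 mm, at the left corner. Origin: centre of its underside.

How it is judged:
On the way, in this order (a step that is already met when the one before it is completed fails the run):
1. the spent cartridge is out of the heater's well (distance between cartridge_spent and heater_well above 0.065 m), for 0.1 s.
2. the spent cartridge stands upright in the tray, released (x of cartridge_spent in the frame of tray between -0.05 and 0.05 m and y of cartridge_spent in the frame of tray between -0.086 and 0.086 m and z of cartridge_spent in the frame of tray below 0.006 m and angle between cartridge_spent's own z axis and vertical below 0.15 rad and contact force between the fingers and cartridge_spent below 0.2 N and linear speed of cartridge_spent below 0.03 m/s), for 0.2 s.
At the end, for the whole second after the job is handed in: The spent cartridge stands upright (within 0.15 rad) on the tray's floor inside its walls; the wide-roller fresh cartridge is fully home in the heater: underside within 3 mm of the well's floor, within 4 mm of its middle, in line with it within 0.07 rad; both at rest (x of cartridge_spent in the frame of tray between -0.05 and 0.05 m and y of cartridge_spent in the frame of tray between -0.086 and 0.086 m and z of cartridge_spent in the frame of tray below 0.006 m and angle between cartridge_spent's own z axis and vertical below 0.15 rad and x of cartridge_fresh in the frame of heater_well between -0.004 and 0.004 m and y of cartridge_fresh in the frame of heater_well between -0.004 and 0.004 m and z of cartridge_fresh in the frame of heater_well below 0.003 m and angle between the z axis of cartridge_fresh and the z axis of heater_well, either way round below 0.07 rad and linear speed of each of cartridge_spent, cartridge_fresh below 0.02 m/s); the robot touches nothing.
It fails at once if the cartridge with the narrow roller is shifted by over 30 mm or tipped (distance of cartridge_narrow from where it was at the start of the episode above 0.03 m or angle between cartridge_narrow's own z axis and vertical above 0.4 rad).
It fails at once if a bottle, pot or carton round the work is shifted by over 40 mm (distance of any of cleanser_pump, toner_bottle, cream_pot_b, oil_dropper, balm_tin, ampoule_box from where it was at the start of the episode above 0.04 m).
It fails at once if a bottle or the dropper is knocked over (angle between any of cleanser_pump, toner_bottle, oil_dropper's own z axis and vertical above 0.6 rad).
It also fails if it takes over 64 s, if anything falls off the work surface, if the arm or the gripper's body presses on something with over 40 N, if the wrist force passes 120 N, or if a joint passes its speed limit or range.

ROBOT

A 7-joint arm with a two-finger parallel gripper is mounted at the origin on a cart in front of the work surface, level with it; the furniture and walls round the work are solid. World frame = base frame: x ahead of the robot, y to its left, z up, the work surface at z = 0. Lengths are in m, angles in rad, forces in N, time in s.
With the tool pointing down it reaches from about 0.4 to 0.85 m from the base axis. Payload 4.5 kg.
Tool frame: the origin (TCP) lies midway between the tips of the shut fingers; the grasp point (between the pads) lies 19 mm behind it; z points along the fingers, y is the line along which they close (so a half turn about z gives the same grasp; the last joint's range is limited). The gripper opens to 88 mm and grips with 3 to 60 N. Pads are 18 mm wide; open, the fingers measure 123 mm over their backs; the gripper's body (75 mm by 187 mm) begins 45 mm behind the grasp point.
Start: joints at [1.274, 0.689, -0.195, 1.565, 0.157, 0.902, -0.215], TCP at [0.203, -0.591, 0.239] pointing down, gripper open.
Joint ranges: [-3.01, 3.01], [-0.46, 2.08], [-1.47, 1.51], [0.13, 2.56], [-1, 4.14], [0.04, 2.09], [-2.66, 2.66]. Speed limits (rad/s): [2.57, 2.57, 3.14, 3.14, 3.14, 3.14, 3.14].

INTERFACE

Orientations are given as a unit quaternion [x, y, z, w].
In Python, from plant import sensors, eyes, finish_job gives the robot as it stands.
- The arm moves only by the tool send_rows, never from a script. Its argument "rows" is text: rows parted by semicolons, each of 4 numbers parted by spaces: the shift along the tool's x, y, z normalised to -1 to 1, where 1 is 30 cm, then the turn about the tool's z normalised to -1 to 1, where 1 is 2 pi rad. A call has 1 to 10 rows; each row is the pose to reach, as a shift and turn from the pose commanded when the call began, along the tool's axes at that moment, turning the shorter way round; what a row does not reach only later rows make up. A row lasts 1/12 s, in which the tool goes at most 41.7 mm and 7.16 degrees, less where a joint would pass 70% of its speed; a pose out of reach is approached as far as the arm can. A call with a number of a shift or a turn outside -1 to 1 is refused whole. A call with a gripper value outside its range is refused whole. "jaw" is the closure, from -1 (fully open) to 1 (shut), set as the call begins (left out, the last holds). The fingers move at their own pace and stop on an object; "force" is the grip in N (left out, the last holds). Time passes only in rows, so rows that repeat a pose let the fingers close. It gives the time, the measured TCP pose, the force, the opening and the grip force at its end, in the units of the state.
- sensors.get_state(): the state, without advancing time (a new reading comes with each control period).
- eyes.snapshot(name): name is "scene" or "top" or "wrist"; returns (picture, depth): 420x560x3 uint8, red, green, blue; 420x560 float32, m along the optical axis (not along the pixel's ray), 0 where there is no reading.
- eyes.calibration(name): a dict with "fov_y" (degrees; the focal length in pixels is half the picture's height over the tangent of half this angle, whatever the lens; pixels are square), "cx", "cy" (the principal point, pixels), "world_from_camera" (4x4, takes a point from camera to world coordinates). Camera axes: x right, y down, z forward; pixel columns grow to the right and rows downward; lengths in m; the calibration is good to about 2 mm. A picture is of the moment at which its call begins: read the wrist's pose just before it. calibration takes no time and is no camera call; for the wrist camera it gives the pose at the moment of the call.
- finish_job(): hands the job in; it is judged then, once.
The state is a dict: "clock": time; "q": joint angles; "qd": joint speeds; "joint_torque": joint torques, N m; "tool_pos": TCP position; "eef_rot": TCP orientation; "contact_force": force on the tool from outside, world axes, zero at the start; "moment": the same for the moment, N m; "opening": opening from 0.0 (shut) to 1.0 (fully open); "finger_force": force on a finger pad.
Only numpy, scipy, OpenCV 4.12 (cv2) and the standard library are available. Lean on these libraries where they do the work, as an engineer would, in place of code of your own. Each camera call takes 0.05 s, during which the arm holds its last target. There are 200 camera calls.

## Working session

There is one attempt and no reset: what is moved stays moved. The work goes in short steps, Python scripts to look and compute and a tool call to move; the robot and the scene stay as the last step left them, time stands still between calls to the robot, and variables do not carry over. Pictures are saved under pics/ and viewed, at most 10 in all, crops included, and the job is handed in when it is done.

Besides the shell and the picture viewer there is one more tool, called after "Emit:" by a JSON object that holds its "name" and its "arguments". send_rows: Moves the arm, as the interface text tells. Scaled input: -1 to 1 covers 30 cm each way for a shift and 2 pi rad each way for a turn. Its arguments: {"type":"object","properties":{"rows":{"type":"string"},"jaw":{"type":"number"},"force":{"type":"number"}},"required":["rows"]}

```bash
mkdir -p pics; ls
cat > h.py <<'E'
import numpy as np, cv2
from scipy.spatial.transform import Rotation as R
from plant import sensors, eyes
def snap(n):
    c=eyes.calibration(n); p,d=eyes.snapshot(n)
    f=p.shape[0]/2/np.tan(np.radians(c["fov_y"])/2)
    v,u=np.mgrid[:d.shape[0],:d.shape[1]]
    P=np.stack([(u-c["cx"])/f*d,(v-c["cy"])/f*d,d],-1); T=np.array(c["world_from_camera"])
    W=P@T[:3,:3].T+T[:3,3]; W[d==0]=np.nan
    return p,d,W
def save(n,p): cv2.imwrite("pics/"+n+".png",p[...,::-1])
E
python3 - <<'E'
from h import *
s=sensors.get_state(); print({k:np.round(v,3) for k,v in s.items()})
ims=[]
for n in("scene","top"):
    p,d,W=snap(n); np.savez("/tmp/"+n,p=p,d=d,W=W); c=eyes.calibration(n);print(n,c); save(n+"0",p)
E
```

```text
pics
{'clock': np.float64(0.0), 'q': array([ 1.274,  0.69 , -0.195,  1.566,  0.157,  0.903, -0.215]), 'qd': array([-0.001, -0.   , -0.001, -0.   , -0.001,  0.   ,  0.001]), 'joint_torque': array([-0.0000e+00, -5.2756e+01, -1.2670e+00, -1.5343e+01, -5.3000e-02,
        6.0000e-03,  0.0000e+00]), 'tool_pos': array([ 0.203, -0.591,  0.238]), 'eef_rot': array([ 0.986,  0.165, -0.   , -0.001]), 'contact_force': array([-0.005, -0.059,  0.27 ]), 'moment': array([ 0.016, -0.018, -0.001]), 'finger_force': np.float64(0.0), 'opening': np.float64(0.998)}
scene {'fov_y': 47.211813169635846, 'cx': 281.06634740239724, 'cy': 213.02247721992728, 'world_from_camera': array([[ 0.23143174, -0.76251622,  0.60415922, -0.02243302],
       [-0.9728463 , -0.18335326,  0.14125031, -0.12028336],
       [ 0.00306891, -0.62044387, -0.78424485,  0.89117359],
       [ 0.        ,  0.        ,  0.        ,  1.        ]])}
top {'fov_y': 51.10508613979788, 'cx': 285.0822472828379, 'cy': 220.87911953802833, 'world_from_camera': array([[-0.38322199, -0.7308811 ,  0.56475988, -0.00294953],
       [-0.92357516,  0.29511072, -0.24478271,  0.28052026],
       [ 0.01224036, -0.61540432, -0.78811655,  0.91401038],
       [ 0.        ,  0.        ,  0.        ,  1.        ]])}
```

View pics/scene0.png

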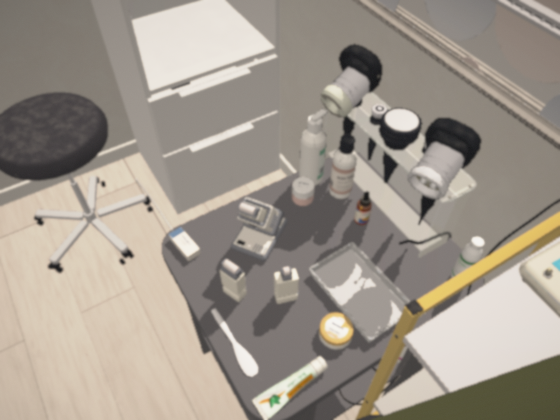

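View pics/top0.png

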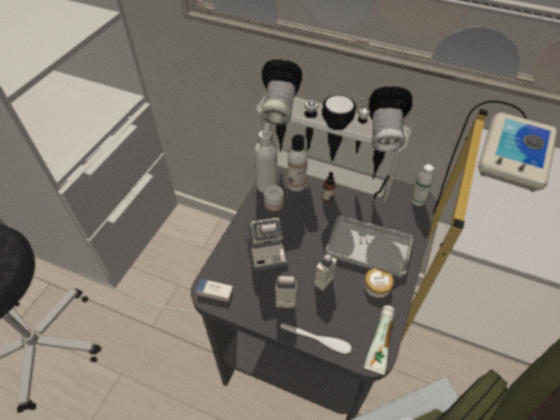

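The pictures show the heater at scene (255,228) / top (268,245) and two cartridges at scene (233,280) and (286,285). The left one seems to have the wide dark roller. The tray is at scene (360,290). Next I'll build a height map.

Run:
```python
from h import *
im=[]
for n in("scene","top"):
    z=np.load("/tmp/%s.npz"%n); W=z["W"]; p=z["p"]
    x,y,h=W[...,0],W[...,1],W[...,2]
    print(n, np.isnan(h).mean(), "table z", np.nanmedian(h[(abs(h)<.02)&(x>.3)&(x<.8)&(abs(y)<.4)]))
    # ortho map 1px=1.2mm  x .3-.9 up, y .4..-.4
    I=np.zeros((500,660,3),np.uint8); H=np.full((500,660),-1.)
    m=(~np.isnan(h))&(h>-.02)&(h<.3)
    r=((.9-x[m])/.0012).astype(int); c=((.4-y[m])/.0012).astype(int)
    k=(r>=0)&(r<500)&(c>=0)&(c<660); o=np.argsort(h[m][k]); r,c=r[k][o],c[k][o]
    for dr in(0,1):
        for dc in(0,1):
            rr,cc=np.minimum(r+dr,499),np.minimum(c+dc,659); I[rr,cc]=p[m][k][o]
    for i in range(0,660,83): cv2.putText(I,"%.1f"%(.4-i*.0012),(i,10),0,.35,(255,0,0))
    for i in range(0,500,83): cv2.putText(I,"%.1f"%(.9-i*.0012),(0,i+4),0,.35,(255,0,0)); cv2.line(I,(0,i),(659,i),(90,0,0))
    for i in range(0,660,83): cv2.line(I,(i,0),(i,499),(90,0,0))
    im.append(I)
    # zoom crop
save("ortho",cv2.resize(np.vstack(im),None,fx=.6,fy=.6,interpolation=cv2.INTER_AREA))
a=np.load("/tmp/scene.npz")["p"][180:310,190:320]; b=np.load("/tmp/top.npz")["p"][210:320,230:350]
save("crop",np.hstack([cv2.resize(a,(400,400),interpolation=2),cv2.resize(b,(400,400),interpolation=2)]))
```

```text
scene 0.0038392857142857144 table z 0.0009458950534454447
top 0.004064625850340136 table z -0.00010022174176138599
```

View pics/ortho.png

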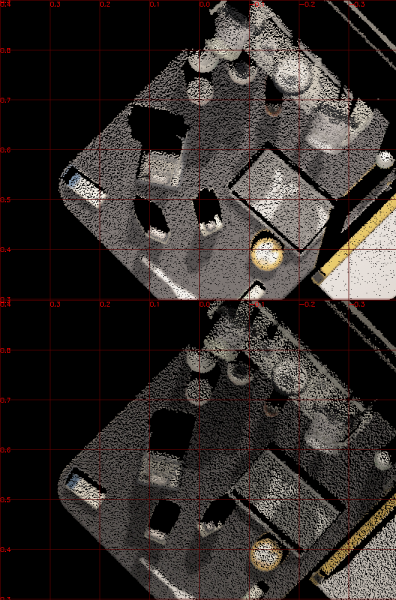

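View pics/crop.png

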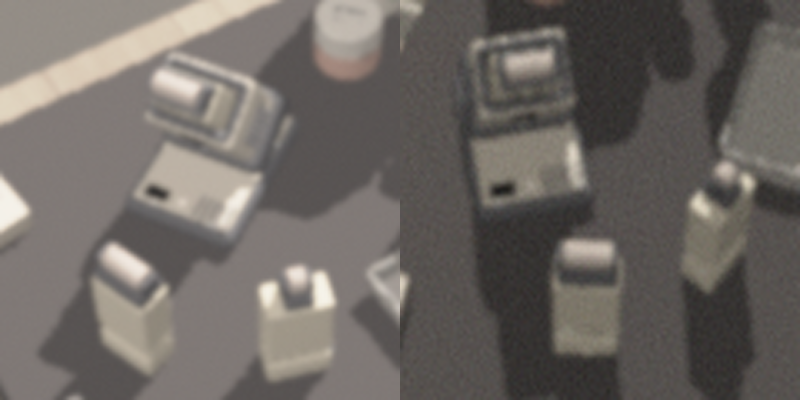

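```bash
cat > m.py <<'E'
from h import *
Ps=[np.load("/tmp/%s.npz"%n)["W"].reshape(-1,3) for n in("scene","top")]
P=np.vstack(Ps); P=P[~np.isnan(P).any(1)]
def box(x0,x1,y0,y1,z0,z1,A=P):
    return A[(A[:,0]>x0)&(A[:,0]<x1)&(A[:,1]>y0)&(A[:,1]<y1)&(A[:,2]>z0)&(A[:,2]<z1)]
def rect(Q):
    (cx,cy),(w,h),a=cv2.minAreaRect((Q[:,:2]*1000).astype(np.float32)); return np.round([cx,cy,w,h,a],1),len(Q)
E
python3 - <<'E'
from m import *
for i,A in enumerate(Ps):
    A=A[~np.isnan(A).any(1)]
    print("cam",i)
    print(" dock",rect(box(.45,.75,.0,.18,.015,.026,A)))
    for nm,x0,x1,y0,y1 in(("fresh",.40,.52,.05,.15),("narrow",.4,.55,-.06,.04)):
        print(" ",nm,"bodyhi",rect(box(x0,x1,y0,y1,.045,.08,A)),"head",rect(box(x0,x1,y0,y1,.088,.12,A)),"roller",rect(box(x0,x1,y0,y1,.102,.12,A)), box(x0,x1,y0,y1,.08,.13,A)[:,2].max())
    print(" tray rim",rect(box(.35,.65,-.32,-.03,.016,.026,A)))
    print(" heater hi",rect(box(.45,.75,.0,.18,.10,.2,A)), box(.45,.75,.0,.18,.10,.2,A)[:,2].max())
    Q=box(.45,.75,.0,.18,.15,.2,A); print(" roller spent",Q.mean(0).round(4),rect(Q))
    for nm,b in(("balm",(.33,.45,-.19,-.07,.02,.04)),("dropper",(.6,.75,-.2,-.1,.03,.12)),("pot",(.67,.76,-.03,.05,.03,.06))):
        print("  ",nm,rect(box(*b,A)))
E
```

```text
cam 0
 dock (array([623.9,  61.4,  85.8, 196.9,  77.2]), 862)
  fresh bodyhi (array([424.2,  83.8,  22.3,  49.3,   4.5]), 217) head (array([432.1,  84.4,  40.9,  21. ,  68. ]), 259) roller (array([433.7,  84. ,  39.9,  16.3,  63.5]), 148) 0.11240537343273438
  narrow bodyhi (array([439. , -23.1,  18. ,  46.1,   5.3]), 221) head (array([448.1, -21.6,  21. ,  19.9,  27.6]), 140) roller (array([449.8, -20.7,  17.3,  19.9,  27.6]), 76) 0.11118380240087311
 tray rim (array([ 524.9, -194.5,  198.1,  343.9,   48.6]), 850)
 heater hi (array([565.7,  73.7,  64.4,  61.8,  82.3]), 587) 0.15709666308228998
 roller spent [0.5429 0.0798 0.1531] (array([543.9,  80.2,  39.6,  14.6,  81.8]), 103)
   balm (array([ 398. , -135.6,   83.2,   75.6,   48.4]), 953)
   dropper (array([ 708.3, -147.2,   94.9,   82.7,   89.6]), 500)
   pot (array([ 7.254e+02, -4.000e-01,  6.900e+01,  5.230e+01,  6.000e-01]), 440)
cam 1
 dock (array([585.2,  63.2, 121.8, 267.3,  89. ]), 665)
  fresh bodyhi (array([429.9,  87.6,  43.5,  23.2,  67.8]), 165) head (array([430.2,  87.8,  38.4,  20.7,  68. ]), 216) roller (array([431.6,  87.3,  38.5,  17.1,  69.1]), 117) 0.11155597511932436
  narrow bodyhi (array([447.9, -17.9,  27.7,  44.6,  27.9]), 152) head (array([447.8, -18.2,  21.6,  21.5,  28.5]), 106) roller (array([448.2, -18.1,  14. ,  21.4,  30.8]), 51) 0.11053962493890224
 tray rim (array([ 514.2, -172.1,  222.7,  324.6,   71.4]), 586)
 heater hi (array([564.8,  79.4,  65.8,  61.2,  77.3]), 441) 0.15621431592779378
 roller spent [0.542  0.0842 0.1525] (array([542.1,  83.2,  38.9,  12.3,  81.4]), 76)
   balm (array([ 395.5, -134.1,   82.5,   76.7,   47.1]), 604)
   dropper (array([ 708. , -147.6,   80.4,   91. ,    3.2]), 300)
   pot (array([ 7.261e+02, -6.000e-01,  5.050e+01,  7.300e+01,  6.670e+01]), 372)
```

Run:
```python
from m import *
for x in np.arange(.1,.9,.1):
    print("%.1f"%x,[ (lambda Q:"%4.2f"%Q[:,2].max() if len(Q) else "  - ")(box(x-.05,x+.05,y-.05,y+.05,-1,1)) for y in np.arange(-.7,.35,.1)])
c=eyes.calibration("wrist"); s=sensors.get_state(); T=np.array(c["world_from_camera"])
Rt=R.from_quat(s["eef_rot"]).as_matrix(); print(c["fov_y"],c["cx"],c["cy"]); print("cam in tool",(Rt.T@(T[:3,3]-s["tool_pos"])).round(4)); print((Rt.T@T[:3,:3]).round(3)); print(Rt.round(3))
```

```text
0.1 ['-0.63', '-0.16', '-0.15', '-0.15', '  - ', '0.69', '0.58', '0.44', '0.38', '  - ', '  - ']
0.2 ['-0.15', '-0.15', '-0.15', '0.18', '0.18', '  - ', '0.02', '0.01', '  - ', '  - ', '  - ']
0.3 ['-0.15', '-0.15', '0.18', '0.18', '0.24', '0.25', '0.03', '0.01', '0.01', '-0.62', '-0.62']
0.4 ['  - ', '0.23', '0.25', '0.24', '0.25', '0.25', '0.03', '0.11', '0.11', '0.00', '-0.62']
0.5 ['0.27', '0.37', '0.24', '0.25', '0.25', '0.03', '0.03', '0.11', '0.16', '0.03', '0.03']
0.6 ['  - ', '0.50', '0.50', '0.24', '0.32', '0.28', '0.03', '0.12', '0.15', '0.02', '0.02']
0.7 ['  - ', '  - ', '0.50', '0.50', '0.33', '0.32', '0.26', '0.05', '0.02', '0.00', '-0.39']
0.8 ['  - ', '  - ', '  - ', '0.51', '0.50', '0.26', '0.32', '0.27', '0.00', '  - ', '-0.61']
62.56089330762172 282.30427363088484 204.92906911262602
cam in tool [ 0.0772  0.0004 -0.1455]
[[ 0.001 -0.954 -0.299]
 [ 1.     0.001 -0.   ]
 [ 0.001 -0.299  0.954]]
[[ 0.946  0.325 -0.001]
 [ 0.325 -0.946  0.002]
 [-0.    -0.002 -1.   ]]
```

Emit:
{"name": "send_rows", "arguments": {"rows": "0 0 -0.5 0; 0 0 -0.5 0; 0 0 -0.5 0; 0 0 -0.5 0; 0.62 -0.58 -0.5 0; 0.62 -0.58 -0.5 0; 0.62 -0.58 -0.5 0; 0.62 -0.58 -0.5 0; 0.62 -0.58 -0.5 0; 0.62 -0.58 -0.5 0", "jaw": -1}}

```text
clock: 0.93
tool_pos: [0.3204, -0.3682, 0.3885]
eef_rot: [0.986, 0.164, -0.0, -0.0]
contact_force: [1.2, -0.6, -0.2]
opening: 1.005
finger_force: 0.0
```

Emit:
{"name": "send_rows", "arguments": {"rows": "0.62 -0.58 0 0.075; 0.62 -0.58 0 0.075; 0.62 -0.58 0 0.075; 0.62 -0.58 0 0.075; 0.62 -0.58 0 0.075; 0.62 -0.58 0 0.075; 0.62 -0.58 0 0.075; 0.62 -0.58 0 0.075"}}

```text
clock: 1.6
tool_pos: [0.4419, -0.1391, 0.3886]
eef_rot: [0.998, -0.065, 0.001, -0.002]
contact_force: [0.0, -0.1, -0.2]
opening: 0.998
finger_force: 0.0
```

Emit:
{"name": "send_rows", "arguments": {"rows": "0.295 -0.775 0.2 0; 0.295 -0.775 0.2 0; 0.295 -0.775 0.2 0; 0.295 -0.775 0.2 0; 0.295 -0.775 0.2 0; 0.295 -0.775 0.2 0; 0.295 -0.775 0.2 0; 0.295 -0.775 0.2 0; 0.295 -0.775 0.2 0"}}

```text
clock: 2.35
tool_pos: [0.5594, 0.0711, 0.3282]
eef_rot: [0.998, -0.07, -0.001, 0.001]
contact_force: [-0.9, -0.7, -0.2]
opening: 1.005
finger_force: 0.0
```

Run:
```python
from h import *
s=sensors.get_state(); p,d,W=snap("wrist"); np.savez("/tmp/wrist",p=p,d=d,W=W); save("w1",p)
print(s["clock"],s["tool_pos"].round(4) if hasattr(s["tool_pos"],"round") else s["tool_pos"],s["q"])
```

```text
2.35 [0.5594 0.0711 0.3282] [-0.0374703   0.51422339 -0.28144649  1.62701243  0.16185992  1.02515325
 -2.08070655]
```

View pics/w1.png

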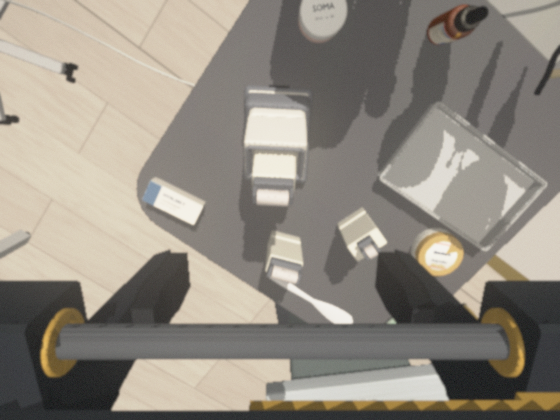

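```bash
cat > m2.py <<'E'
from m import *
def load(n="wrist"):
    W=np.load("/tmp/%s.npz"%n)["W"].reshape(-1,3); return W[~np.isnan(W).any(1)]
def line(Q): # xy major-axis yaw deg, center, extents
    c=Q[:,:2].mean(0); w,v=np.linalg.eigh(np.cov((Q[:,:2]-c).T)); return np.degrees(np.arctan2(v[1,1],v[0,1]))%180
E
python3 - <<'E'
from m2 import *
A=load(); print("table",np.median(box(.45,.55,.15,.2,-.03,.03,A)[:,2]))
for nm,x0,x1,y0,y1 in(("fresh",.39,.5,.04,.13),("narrow",.39,.52,-.07,.03)):
    for z0,z1 in((.03,.07),(.088,.13),(.104,.13)):
        Q=box(x0,x1,y0,y1,z0,z1,A); print(nm,z0,rect(Q),line(Q).round(1),Q[:,2].max())
Q=box(.48,.62,.02,.14,.146,.2,A); print("spent roller",rect(Q),line(Q),Q.mean(0),Q[:,2].max())
Q=box(.48,.75,.0,.16,.03,.2,A); print("heater>30",rect(Q))
for z in np.arange(.03,.15,.01):
    Q=box(.48,.75,.02,.14,z,z+.01,A); print(round(z,3),rect(Q))
Q=box(.4,.62,-.3,-.06,.015,.024,A); print("tray",rect(Q))
Q=box(.33,.45,-.2,-.07,.024,.035,A); print("balm",rect(Q))
Q=box(.5,.6,-.35,-.1,.1,.4,A); print("wall",rect(Q) if len(Q) else 0)
E
```

```text
table -0.0004973522047134749
fresh 0.03 (array([444.1,  86.7,  20.5,  49. ,   4.4]), 424) 73.7 0.0699922841366254
fresh 0.088 (array([435.5,  85. ,  40.3,  20.1,  67.6]), 657) 67.9 0.10962902891735965
fresh 0.104 (array([434. ,  85.9,  39.3,  15.2,  66.1]), 304) 66.1 0.10962902891735965
narrow 0.03 (array([460.3, -13.6,   3.3,  43.7,  27.4]), 418) 117.8 0.06994789356787878
narrow 0.088 (array([450.1, -18.9,  22.2,  19.7,  28.3]), 339) 116.8 0.11023640606574586
narrow 0.104 (array([449.8, -19.1,  14.4,  19.7,  28.6]), 149) 119.0 0.11023640606574586
spent roller (array([546.9,  81.8,  40. ,  20.8,  78.8]), 610) 78.53492643399419 [0.54520463 0.08230707 0.15151198] 0.15566118343678637
heater>30 (array([637.4,  60.8,  81.9, 209.3,  72.4]), 7363)
0.03 (array([659.7,  53.3,  78.7, 141.9,  73.4]), 54)
0.04 (array([666.6,  58.2,  77.8, 140.8,  78.6]), 471)
0.05 (array([671.5,  58.3,  77.1, 129.6,  80. ]), 643)
0.06 (array([623.6,  67.4,  69.3,  16.2,  79.1]), 636)
0.07 (array([614.5,  68.8,  65.7,   8.9,  79.1]), 242)
0.08 (array([583.8,  74.9,  65.7,  59.9,  78.9]), 350)
0.09 (array([579.4,  75.5,  66.1,  57.6,  78.5]), 519)
0.1 (array([579.6,  75.4,  66. ,  47.6,  82. ]), 797)
0.11 (array([584.9,  74.7,  64.9,  23.4,  78.4]), 1111)
0.12 (array([560.6,  79.2,  44.2,  29.3,  78. ]), 347)
0.13 (array([559.7,  79.3,  43.7,  19.5,  79.9]), 449)
0.14 (array([549.1,  81.4,  40. ,  25.2,  78.8]), 581)
tray (array([ 5.086e+02, -1.716e+02,  2.173e+02,  2.231e+02,  1.000e-01]), 1893)
balm (array([ 393.8, -133.7,   64.6,   58.7,   37.8]), 1459)
wall 0
```

Run:
```python
from m2 import *
A=load(); ps=np.radians(-11.2); u=np.array([np.cos(ps),np.sin(ps),0]); v=np.array([-u[1],u[0],0]); z=np.array([0,0,1.])
Q=box(.5,.62,.02,.14,.153,.2,A); print("cap u",(Q@u).mean(),np.ptp(Q@u),"v",(Q@v).mean(), (Q@v).min(),(Q@v).max())
u0=(Q@u).mean()+ .101*.5   # well floor u
xw=.866*u+.5*z; zw=-.5*u+.866*z
Q=box(.48,.75,.0,.16,.03,.2,A)-(u0*u+.06*z)
l=Q@v-.1864;X=Q@xw;Z=Q@zw
for a in range(40,112,4):
    k=(Z>a/1e3)&(Z<(a+4)/1e3)&(abs(l)<.05); kb=k&(abs(l)<.018)
    if kb.sum()>5: print(a,k.sum(),"l",(l[k].min()*1e3).round(1),(l[k].max()*1e3).round(1),"X mid-lat pctl",np.percentile(X[kb]*1e3,[1,10,50,90,99]).round(1))
A2=box(.4,.62,-.3,-.04,.013,.028,A)
# tray corners in rotated frames
hull=cv2.convexHull((A2[:,:2]*1000).astype(np.float32)); hull=cv2.approxPolyDP(hull,8,True); print(hull[:,0].round(0).tolist())
print("dropper",rect(box(.6,.78,-.22,-.08,.06,.13,A)),"ampoule",rect(box(.45,.6,.17,.32,.012,.03,A)),"pot",rect(box(.65,.8,-.05,.06,.035,.06,A)))
```

```text
cap u 0.5174725008933316 0.009628238845283854 v 0.18632331442267008 0.17112215228692915 0.20514377176293275
40 146 l -31.6 33.1 X mid-lat pctl [22.4 26.2 26.7 27.3 27.9]
44 452 l -32.8 33.3 X mid-lat pctl [12.6 13.2 24.9 26.9 27.4]
48 460 l -31.6 32.4 X mid-lat pctl [12.6 13.1 22.3 24.7 26.4]
52 486 l -31.0 31.5 X mid-lat pctl [12.4 12.9 20.8 23.7 24.6]
56 111 l -21.1 21.7 X mid-lat pctl [12.3 12.6 13.1 13.7 13.9]
60 108 l -21.2 21.4 X mid-lat pctl [12.1 12.3 12.9 13.7 14.1]
64 102 l -21.1 22.1 X mid-lat pctl [12.  12.3 13.  13.7 14.3]
68 127 l -21.2 21.7 X mid-lat pctl [11.7 12.2 12.8 13.5 14. ]
72 115 l -21.2 21.4 X mid-lat pctl [11.8 12.2 12.7 13.4 13.7]
76 124 l -21.3 22.2 X mid-lat pctl [11.3 11.8 12.6 13.3 14. ]
80 201 l -21.8 22.0 X mid-lat pctl [ 9.9 10.4 11.8 12.6 13.4]
84 115 l -19.4 19.4 X mid-lat pctl [ 9.8 10.2 10.7 11.4 11.8]
88 259 l -19.8 20.0 X mid-lat pctl [ 1.8  3.6  9.4 11.  11.6]
92 120 l -19.8 19.8 X mid-lat pctl [ 2.7  3.5  6.4  9.9 11.3]
96 92 l -19.9 19.4 X mid-lat pctl [4.6 5.4 6.3 7.  7.5]
100 203 l -19.9 20.1 X mid-lat pctl [-5.7  0.2  6.1  7.2  8. ]
104 307 l -19.4 18.9 X mid-lat pctl [-5.3 -3.2  2.2  5.2  6.6]
108 14 l -13.4 11.8 X mid-lat pctl [-1.9 -0.9  0.1  1.7  2.5]
[[620.0, -286.0], [603.0, -132.0], [522.0, -59.0], [400.0, -101.0], [401.0, -214.0], [468.0, -274.0]]
dropper (array([ 685.3, -141.2,   28.1,   22.6,   15.4]), 743) ampoule (array([519.7, 228.5,  78.2,  32.8,  53.7]), 1363) pot (array([710.7,   3.6,  52.3,  36. ,  82.5]), 1550)
```

Emit:
{"name": "send_rows", "arguments": {"rows": "0 -0.01 0.2 0.009; 0 -0.01 0.4 0.009; 0 -0.01 0.4 0.009; 0 -0.01 0.4 0.009; 0 -0.01 0.4 0.009; 0 -0.01 0.4 0.009"}}

```text
clock: 2.9
tool_pos: [0.5616, 0.0744, 0.211]
eef_rot: [0.995, -0.099, 0.002, -0.0]
contact_force: [0.0, 0.1, 0.8]
opening: 1.0
finger_force: 0.0
```

```bash
cat > go.py <<'E'
# usage: go.py x y z [toolx_yaw_deg] -> normalised row from measured pose
import sys; from h import *
s=sensors.get_state(); a=[float(t) for t in sys.argv[1:]]
Rt=R.from_quat(s["eef_rot"]).as_matrix(); yaw=np.degrees(np.arctan2(Rt[1,0],Rt[0,0]))
d=Rt.T@(np.array(a[:3])-s["tool_pos"])/.3
t=-(((a[3]-yaw)+180)%360-180)/360 if len(a)>3 else 0
print("pos",np.round(s["tool_pos"],4),"yaw %.2f"%yaw,"t %.2f"%s["clock"],"row",d.round(4),round(t,4),"F",np.round(s["contact_force"],1),"q7 %.2f"%s["q"][6])
E
python3 go.py .5603 .0791 .1144 -11.2
```

```text
pos [0.5616 0.0744 0.211 ] yaw -11.40 t 2.90 row [-0.0083 -0.0143  0.3219] -0.0006 F [0.  0.1 0.8] q7 -2.19
```

Emit:
{"name": "send_rows", "arguments": {"rows": "-0.008 -0.014 0.15 0; -0.008 -0.014 0.28 0; -0.008 -0.014 0.28 0; -0.008 -0.014 0.28 0; -0.008 -0.014 0.28 0"}}

```text
clock: 3.32
tool_pos: [0.5609, 0.0801, 0.1278]
eef_rot: [0.995, -0.099, 0.002, -0.001]
contact_force: [0.6, -0.7, 1.5]
opening: 1.0
finger_force: 0.0
```

```bash
python3 go.py .5603 .0791 .1144 -11.2
```

```text
pos [0.5609 0.0801 0.1278] yaw -11.33 t 3.32 row [-0.0015  0.0039  0.0446] -0.0003 F [ 0.6 -0.7  1.5] q7 -2.24
```

Emit:
{"name": "send_rows", "arguments": {"rows": "-0.001 0.002 0.041 0; -0.001 0.002 0.041 0; -0.001 0.002 0.041 0; -0.001 0.002 0.041 0"}}

```text
clock: 3.65
tool_pos: [0.5596, 0.0797, 0.1146]
eef_rot: [0.995, -0.099, 0.002, -0.0]
contact_force: [-0.0, -0.4, 0.0]
opening: 1.0
finger_force: 0.0
```

Emit:
{"name": "send_rows", "arguments": {"rows": "0 0 0 0; 0 0 0 0; 0 0 0 0; 0 0 0 0; 0 0 0 0; 0 0 0 0; 0 0 0 0; 0 0 0 0", "jaw": 1, "force": 50}}

```text
clock: 4.32
tool_pos: [0.5582, 0.0795, 0.1124]
eef_rot: [0.995, -0.098, -0.0, 0.0]
contact_force: [-0.9, 0.2, -0.4]
opening: 0.496
finger_force: 50.0
```

Emit:
{"name": "send_rows", "arguments": {"rows": "-0.0208 0 -0.0361 0; -0.0417 0 -0.0722 0; -0.0625 0 -0.1083 0; -0.0833 0 -0.1443 0; -0.0833 0 -0.1443 0; -0.0833 0 -0.1443 0; -0.0833 0 -0.1443 0"}}

```text
clock: 4.9
tool_pos: [0.5337, 0.0844, 0.156]
eef_rot: [0.995, -0.098, 0.0, 0.0]
contact_force: [-0.6, -0.1, -1.4]
opening: 0.495
finger_force: 50.0
```

```bash
python3 go.py .5603 .0791 .1144 -11.2
python3 - <<'E'
from h import *
p,d,W=snap("wrist"); save("w2",p[60:320,130:430]); np.savez("/tmp/w2",p=p,d=d,W=W)
E
```

```text
pos [0.5337 0.0844 0.156 ] yaw -11.28 t 4.90 row [ 0.0903 -0.      0.1388] -0.0002 F [-0.6 -0.1 -1.4] q7 -2.25
```

View pics/w2.png

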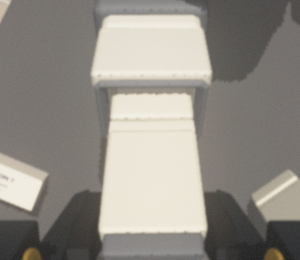

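Emit:
{"name": "send_rows", "arguments": {"rows": "0.015 0 -0.011 0; 0.035 0 -0.022 0; 0.055 0 -0.033 0; 0.075 0 -0.041 0; 0.095 0 -0.047 0; 0.115 0 -0.051 0; 0.125 0 -0.051 0; 0.125 0 -0.051 0; 0.125 0 -0.051 0", "force": 8}}

```text
clock: 5.7
tool_pos: [0.5718, 0.0767, 0.1713]
eef_rot: [0.995, -0.099, 0.001, -0.0]
contact_force: [0.3, -0.0, 0.9]
opening: 0.499
finger_force: 8.0
```

```bash
cat > tilt.py <<'E'
# lean of held cartridge's +x_tool face, from wrist depth; positive = top towards -tool x
from h import *
s=sensors.get_state(); Rt=R.from_quat(s["eef_rot"]).as_matrix()
p,d,W=snap("wrist"); np.savez("/tmp/wt",p=p,d=d,W=W)
Q=(W.reshape(-1,3)-s["tool_pos"])@Rt; Q=Q[~np.isnan(Q).any(1)]   # tool frame
k=(abs(Q[:,1])<.014)&(Q[:,0]>-.03)&(Q[:,0]<.09)&(Q[:,2]>-.03)&(Q[:,2]<.09); Q=Q[k]
for z in np.arange(-.03,.09,.006):
    q=Q[(Q[:,2]>z)&(Q[:,2]<z+.006)]
    if len(q)>5: print("z%4.0f"%(z*1e3),len(q),np.percentile(q[:,0]*1e3,[2,50,98]).round(1))
k=(Q[:,2]>-.008)&(Q[:,2]<.025)
best=None
rng=np.random.default_rng(0); q=Q[k][:,[0,2]]
for _ in range(300):
    a,b=q[rng.integers(len(q),size=2)]; t=b-a
    if np.linalg.norm(t)<.012: continue
    n=np.array([-t[1],t[0]])/np.linalg.norm(t); c=abs((q-a)@n)<.0008
    if best is None or c.sum()>best.sum(): best=c
g=np.polyfit(q[best][:,1],q[best][:,0],1); print("lean %.1f deg, face x at tip z0 %.1f mm, inliers %d/%d"%(np.degrees(np.arctan(g[0])),g[1]*1e3,best.sum(),len(q)), "pos",np.round(s["tool_pos"],4),"t",round(s["clock"],2))
E
python3 tilt.py
```

```text
z -30 609 [ 8.4  9.4 10.1]
z -24 735 [ 8.7 10.4 11.5]
z -18 458 [10.4 11.  11.6]
z -12 395 [10.4 11.  11.6]
z  -6 357 [10.5 11.1 11.6]
z  -0 325 [10.5 11.1 11.6]
z   6 287 [10.6 11.2 11.7]
z  12 251 [10.6 11.2 11.7]
z  18 245 [10.7 11.2 11.7]
z  24 203 [10.7 11.3 11.6]
z  36 225 [ 8.4  9.  10.8]
z  42 301 [ 8.6 11.  11.8]
z  48 253 [11.  11.7 16.7]
z  54 853 [11.2 17.6 22.9]
z  60 348 [22.5 24.6 26.9]
z  66 331 [26.  28.  30.1]
z  72 303 [29.7 31.5 33.5]
z  78 284 [33.2 34.9 37. ]
z  84 275 [36.2 38.4 40.2]
lean 0.3 deg, face x at tip z0 11.1 mm, inliers 1633/1633 pos [0.5718 0.0767 0.1713] t 5.7
```

Run:
```python
from m2 import *
z=np.load("/tmp/wrist.npz"); W=z["W"]
# rim corners pixel -> use depth of nearby rim px (z 12..24mm)
for (c,r) in((440,103),(547,183),(487,250),(380,180)):
    w=W[r-8:r+9,max(c-8,0):c+9].reshape(-1,3); w=w[(w[:,2]>.014)&(w[:,2]<.024)]; print(c,r,w.mean(0).round(3),len(w))
A=load(); Q=box(.4,.63,-.3,-.04,.014,.023,A)
Q=Q[(np.hypot(Q[:,0]-.394,Q[:,1]+.134)>.042)]
m=np.zeros((300,300),np.uint8); i=((Q[:,:2]-[.38,-.32])*1000).astype(int); m[i[:,0],i[:,1]]=255
m=cv2.morphologyEx(m,cv2.MORPH_CLOSE,np.ones((7,7))); n,l,st,_=cv2.connectedComponentsWithStats(m)
k=1+np.argmax(st[1:,2]*st[1:,3]); pts=np.argwhere(l==k).astype(np.float32); r=cv2.minAreaRect(pts); print(r[0][0]+380,r[0][1]-320,r[1],r[2])
save("rim",m)
```

```text
440 103 [ 0.596 -0.136  0.02 ] 97
547 183 [ 0.475 -0.272  0.02 ] 85
487 250 [ 0.393 -0.201  0.019] 79
380 180 [ 0.513 -0.06   0.021] 54
494.5283737182617 -167.09280395507812 (198.36029052734375, 123.36486053466797) 48.60846710205078
```

```bash
python3 - <<'E'
from m2 import *
A=np.vstack([P,load()])
Q=box(.45,.62,-.24,-.01,.11,.4,A); print(len(Q), Q.min(0) if len(Q) else 0, Q.max(0) if len(Q) else 0)
E
python3 go.py .5095 -.120 .22 -11.3; python3 go.py .5095 -.120 .068 -11.3
```

```text
225 [ 0.45250457 -0.23997285  0.11023641] [ 0.61980677 -0.0234382   0.26917832]
pos [0.5712 0.0768 0.171 ] yaw -11.31 t 5.75 row [-0.073   0.6837 -0.1636] -0.0 F [-0.4  0.3 -1.2] q7 -2.21
pos [0.5712 0.0768 0.171 ] yaw -11.31 t 5.75 row [-0.0736  0.6837  0.3431] -0.0 F [-0.4  0.3 -1.2] q7 -2.21
```

Emit:
{"name": "send_rows", "arguments": {"rows": "0 0 -0.09 0; 0 0 -0.18 0; 0 0 -0.18 0; 0 0 -0.18 0", "force": 20}}

```text
clock: 6.08
tool_pos: [0.5715, 0.0771, 0.226]
eef_rot: [0.995, -0.098, 0.002, -0.0]
contact_force: [0.3, 0.7, -0.7]
opening: 0.498
finger_force: 20.0
```

Emit:
{"name": "send_rows", "arguments": {"rows": "-0.012 0.11 0 0; -0.025 0.23 0 0; -0.037 0.34 0 0; -0.05 0.46 0 0; -0.062 0.57 0 0; -0.073 0.684 0 0; -0.073 0.684 0 0; -0.073 0.684 0 0; -0.073 0.684 0 0"}}

```text
clock: 6.83
tool_pos: [0.5086, -0.1192, 0.2242]
eef_rot: [0.995, -0.098, -0.001, -0.0]
contact_force: [-0.7, 0.7, 0.1]
opening: 0.496
finger_force: 20.0
```

```bash
python3 - <<'E'
from m2 import *
A=np.vstack([P,load()])
Q=box(.45,.62,-.24,-.03,.115,.4,A); H,ex,ey=np.histogram2d(Q[:,0],Q[:,1],[np.arange(.45,.63,.02),np.arange(-.24,-.02,.02)]); print(H.astype(int))
E
python3 tilt.py | tail -1; python3 go.py .5095 -.120 .0665 -11.3
```

```text
[[ 0  0  0  0  0  0  0  0  0  0]
 [ 0  0  0  0  0  0  0  0  0  0]
 [ 0  0  0  0  0  0  0  0  0  0]
 [ 0  0  0  0  0  0  0  0  0  0]
 [ 0  0  0  0  0  0  0  0  0  0]
 [ 0  0  0  0  0  0  0  0  0  0]
 [ 0  0  0  0  0  0  0  0  0  0]
 [82  0  0  0  0  0  0  0  0  0]]
lean 0.3 deg, face x at tip z0 11.1 mm, inliers 1617/1620 pos [ 0.5086 -0.1192  0.2242] t 6.83
pos [ 0.509  -0.1183  0.2244] yaw -11.17 t 6.88 row [0.0032 0.0059 0.5262] 0.0004 F [-0.3  0.1 -1.1] q7 -1.86
```

Emit:
{"name": "send_rows", "arguments": {"rows": "0 0 0.12 0; 0 0 0.24 0; 0 0 0.36 0; 0 0 0.46 0; 0 0 0.49 0; 0 0 0.5 0; 0 0 0.5 0"}}

```text
clock: 7.47
tool_pos: [0.5094, -0.1187, 0.075]
eef_rot: [0.995, -0.097, -0.0, -0.0]
contact_force: [0.3, 0.3, -0.2]
opening: 0.498
finger_force: 20.0
```

```bash
python3 tilt.py; python3 go.py .5095 -.120 .066 -11.3
```

```text
z -30 612 [ 8.5  9.4 10. ]
z -24 748 [ 8.7 10.4 11.5]
z -18 445 [10.4 11.  11.6]
z -12 406 [10.4 11.  11.6]
z  -6 357 [10.4 11.1 11.6]
z  -0 318 [10.5 11.1 11.6]
z   6 285 [10.6 11.1 11.7]
z  12 256 [10.6 11.2 11.6]
z  18 240 [10.7 11.1 11.6]
z  24 207 [10.7 11.2 11.6]
z  30 8 [ 9.6 10.9 10.9]
z  36 229 [ 8.4  8.9 10.8]
z  42 293 [ 8.6 10.9 11.6]
z  48 322 [10.9 78.2 89.5]
z  54 462 [11.1 82.4 89.6]
z  60 34 [71.7 83.4 89.3]
z  66 42 [26.1 81.4 89. ]
z  72 5448 [ 8.6 48.8 86.3]
lean 0.3 deg, face x at tip z0 11.1 mm, inliers 1629/1631 pos [ 0.5094 -0.1187  0.075 ] t 7.47
pos [ 0.51   -0.1191  0.0759] yaw -11.21 t 7.52 row [-0.001   0.0031  0.0331] 0.0002 F [ 0.   0.3 -0.4] q7 -1.96
```

Emit:
{"name": "send_rows", "arguments": {"rows": "0 0 0.01 0; 0 0 0.02 0; 0 0 0.026 0; 0 0 0.03 0; 0 0 0.034 0; 0 0 0.034 0; 0 0 0.034 0", "force": 6}}

```text
clock: 8.1
tool_pos: [0.5089, -0.1199, 0.0649]
eef_rot: [0.995, -0.098, 0.0, 0.0]
contact_force: [-0.8, 0.3, -0.7]
opening: 0.502
finger_force: 6.0
```

Emit:
{"name": "send_rows", "arguments": {"rows": "0 0 0.004 0; 0 0 0.008 0; 0 0 0.01 0; 0 0 0.01 0; 0 0 0.01 0"}}

```text
clock: 8.52
tool_pos: [0.5094, -0.1199, 0.0624]
eef_rot: [0.995, -0.098, 0.001, 0.0]
contact_force: [0.0, 0.3, 6.2]
opening: 0.499
finger_force: 6.0
```

```bash
python3 tilt.py | grep -E "lean|z  36|z  42|z  30|z  6"; python3 go.py .5 -.1 .1
```

```text
z  30 24 [10.6 10.9 11. ]
z  36 565 [ 8.2 81.6 89.7]
z  42 505 [ 8.9 75.7 89.8]
z  60 5742 [11.9 50.5 86.3]
lean -0.1 deg, face x at tip z0 11.0 mm, inliers 1587/1591 pos [ 0.5094 -0.1199  0.0624] t 8.52
pos [ 0.5095 -0.1199  0.0624] yaw -11.28 t 8.57 row [-0.0437 -0.059  -0.1255] 0 F [ 0.3 -0.2  4.6] q7 -1.96
```

Touching, 5 N down. Release.

Emit:
{"name": "send_rows", "arguments": {"rows": "0 0 -0.005 0; 0 0 -0.005 0; 0 0 -0.005 0; 0 0 -0.005 0; 0 0 -0.005 0; 0 0 -0.005 0; 0 0 -0.005 0", "jaw": -1}}

```text
clock: 9.15
tool_pos: [0.5089, -0.1199, 0.0632]
eef_rot: [0.995, -0.098, -0.0, 0.0]
contact_force: [-0.4, 0.0, 0.7]
opening: 0.989
finger_force: 0.0
```

Emit:
{"name": "send_rows", "arguments": {"rows": "0 0 -0.1 0; 0 0 -0.2 0; 0 0 -0.35 0; 0 0 -0.45 0; 0 0 -0.5 0; 0 0 -0.5 0"}}

```text
clock: 9.65
tool_pos: [0.5112, -0.1202, 0.2171]
eef_rot: [0.995, -0.099, 0.004, 0.0]
contact_force: [0.8, -0.3, -0.1]
opening: 1.003
finger_force: 0.0
```

```bash
python3 - <<'E'
from m2 import *
p,d,W=snap("wrist"); np.savez("/tmp/w3",p=p,d=d,W=W); A=load("w3")
for z0,z1 in((.03,.07),(.09,.13),(.104,.13)): Q=box(.46,.56,-.18,-.06,z0,z1,A); print(rect(Q),Q[:,2].max())
E
python3 go.py .435 .086 .215 -22.5
```

```text
(array([ 519.6, -122.6,   43.4,    2.4,   78.2]), 407) 0.06998459019342124
(array([ 508. , -120.2,   40. ,   22.9,   79.1]), 1402) 0.1118585893705551
(array([ 508.1, -120.2,   40. ,   15.2,   78.8]), 922) 0.1118585893705551
pos [ 0.5099 -0.1201  0.215 ] yaw -11.31 t 9.70 row [-0.3795 -0.6249 -0.0017] 0.0311 F [-0.3  0.4 -0.4] q7 -1.88
```

Emit:
{"name": "send_rows", "arguments": {"rows": "-0.06 -0.1 -0.1 0.031; -0.12 -0.2 -0.1 0.031; -0.18 -0.3 -0.1 0.031; -0.24 -0.4 -0.1 0.031; -0.3 -0.5 -0.1 0.031; -0.36 -0.6 -0.1 0.031; -0.379 -0.625 -0.1 0.031; -0.379 -0.625 -0.1 0.031; -0.379 -0.625 -0.1 0.031"}}

```text
clock: 10.45
tool_pos: [0.4336, 0.0856, 0.2424]
eef_rot: [0.981, -0.194, -0.001, 0.001]
contact_force: [-0.4, -0.3, -0.3]
opening: 1.001
finger_force: 0.0
```

```bash
python3 - <<'E'
from m2 import *
p,d,W=snap("wrist"); np.savez("/tmp/w4",p=p,d=d,W=W); A=load("w4")
for z0,z1 in((.03,.07),(.088,.13),(.104,.13)): Q=box(.38,.49,.03,.14,z0,z1,A); print(rect(Q),line(Q),Q[:,2].max())
Q=box(.38,.49,.03,.14,.107,.13,A); print(Q.mean(0),line(Q))
E
python3 go.py .435 .086 .215 -22.5
```

```text
(array([444.1,  81.1,  43.7,   2.5,  65.9]), 328) 66.10942002277426 0.06999748846214743
(array([433.1,  86. ,  40.1,  23.4,  65.4]), 1186) 65.7033936953588 0.10993454674880826
(array([433.3,  86.1,  39.4,  14.5,  65.8]), 666) 66.3764984444968 0.10993454674880826
[0.43340427 0.0862095  0.10799026] 66.02915262349137
pos [0.4341 0.0847 0.2425] yaw -22.54 t 10.50 row [ 0.0012 -0.0054  0.0918] -0.0001 F [ 0.4  0.1 -0.3] q7 -2.44
```

```bash
python3 go.py .4352 .0852 .064 -24
```

```text
pos [0.4341 0.0847 0.2425] yaw -22.54 t 10.50 row [ 0.0031 -0.0042  0.5951] 0.0041 F [ 0.4  0.1 -0.3] q7 -2.44
```

Emit:
{"name": "send_rows", "arguments": {"rows": "0.002 -0.003 0.12 0.004; 0.002 -0.003 0.24 0.004; 0.002 -0.003 0.36 0.004; 0.002 -0.003 0.46 0.004; 0.002 -0.003 0.5 0.004; 0.002 -0.003 0.5 0.004; 0.002 -0.003 0.5 0.004"}}

```text
clock: 11.08
tool_pos: [0.4351, 0.085, 0.0927]
eef_rot: [0.978, -0.208, -0.001, 0.001]
contact_force: [-0.0, 0.3, 0.2]
opening: 0.998
finger_force: 0.0
```

```bash
python3 go.py .4352 .0852 .064 -24
```

```text
pos [0.4351 0.085  0.0927] yaw -24.05 t 11.08 row [ 0.     -0.0009  0.0956] -0.0001 F [-0.   0.3  0.2] q7 -2.55
```

Emit:
{"name": "send_rows", "arguments": {"rows": "0 0 0.05 0; 0 0 0.09 0; 0 0 0.094 0; 0 0 0.094 0; 0 0 0.094 0"}}

```text
clock: 11.5
tool_pos: [0.4358, 0.0865, 0.0661]
eef_rot: [0.978, -0.207, 0.001, -0.0]
contact_force: [0.7, 0.2, 0.7]
opening: 1.002
finger_force: 0.0
```

Emit:
{"name": "send_rows", "arguments": {"rows": "0 0 0 0; 0 0 0 0; 0 0 0 0; 0 0 0 0; 0 0 0 0; 0 0 0 0; 0 0 0 0; 0 0 0 0", "jaw": 1, "force": 20}}

```text
clock: 12.17
tool_pos: [0.435, 0.0868, 0.0651]
eef_rot: [0.978, -0.207, -0.0, 0.0]
contact_force: [0.5, -0.7, -0.1]
opening: 0.496
finger_force: 19.9
```

Emit:
{"name": "send_rows", "arguments": {"rows": "0 0 -0.1 0; 0 0 -0.2 0; 0 0 -0.3 0; 0 0 -0.4 0; 0 0 -0.5 -0.018; 0 0 -0.55 -0.036; 0 0 -0.55 -0.036; 0 0 -0.55 -0.036"}}

```text
clock: 12.83
tool_pos: [0.4351, 0.0867, 0.2304]
eef_rot: [0.995, -0.097, 0.001, -0.0]
contact_force: [-1.1, 0.2, -1.5]
opening: 0.498
finger_force: 20.0
```

```bash
python3 tilt.py
cat > well.py <<'E'
# well.py U dv Z(world) : TCP target, U offset from u0, along well horizontals
import sys,subprocess,numpy as np
U,dv,z=[float(t) for t in sys.argv[1:4]]; p=np.radians(-11.2); u=np.array([np.cos(p),np.sin(p)]); v=np.array([-u[1],u[0]])
q=u*(.568+U/1e3)+v*(.1864+dv/1e3); subprocess.run(["python3","go.py",*map(str,(q[0],q[1],z/1e3,-11.2))])
E
python3 well.py 35 0 235; python3 well.py 35 0 165
```

```text
z -30 1511 [ 2.7  7.2 10.2]
z -24 578 [ 9.1  9.8 11.2]
z -18 594 [ 9.3 11.1 11.8]
z -12 394 [10.7 11.3 11.9]
z  -6 343 [10.8 11.3 11.8]
z  -0 312 [10.8 11.3 11.8]
z   6 283 [10.8 11.3 11.8]
z  12 263 [10.7 11.3 11.9]
z  18 226 [10.9 11.3 11.8]
z  24 215 [10.9 11.3 11.8]
z  30 147 [10.8 11.3 11.7]
z  36 13 [8.9 9.  9.2]
z  42 352 [ 8.5  9.6 11.4]
z  48 158 [10.5 11.3 11.8]
z  54 138 [11.  11.3 11.7]
z  60 62 [11.  11.4 11.8]
lean 0.0 deg, face x at tip z0 11.3 mm, inliers 1593/1595 pos [0.4351 0.0867 0.2304] t 12.83
pos [0.4344 0.0865 0.2295] yaw -11.08 t 12.88 row [ 0.6456 -0.0559 -0.019 ] 0.0003 F [-0.6  0.  -0.7] q7 -2.32
pos [0.4344 0.0865 0.2295] yaw -11.08 t 12.88 row [ 0.6458 -0.0561  0.2143] 0.0003 F [-0.6  0.  -0.7] q7 -2.32
```

Emit:
{"name": "send_rows", "arguments": {"rows": "0.1 -0.01 -0.02 0; 0.2 -0.02 -0.02 0; 0.3 -0.03 -0.02 0; 0.4 -0.04 -0.02 0; 0.5 -0.05 -0.02 0; 0.6 -0.056 -0.02 0; 0.656 -0.056 -0.02 0; 0.656 -0.056 0.1 0; 0.656 -0.056 0.215 0; 0.656 -0.056 0.215 0"}}

```text
clock: 13.72
tool_pos: [0.6254, 0.0647, 0.1568]
eef_rot: [0.995, -0.096, -0.008, 0.003]
contact_force: [-1.4, -0.6, -1.9]
opening: 0.498
finger_force: 20.0
```

```bash
python3 well.py 23 0 165
```

```text
pos [0.6254 0.0647 0.1568] yaw -10.98 t 13.72 row [-0.0334 -0.0047 -0.027 ] 0.0006 F [-1.4 -0.6 -1.9] q7 -2.17
```

Emit:
{"name": "send_rows", "arguments": {"rows": "-0.03 -0.004 0 0; -0.05 -0.004 0.001 0; -0.07 -0.004 -0.002 0; -0.09 -0.004 -0.003 0; -0.11 -0.004 -0.001 0; -0.13 -0.004 0.002 0; -0.15 -0.004 0.007 0; -0.165 -0.004 0.011 0; -0.165 -0.004 0.011 0; -0.165 -0.004 0.011 0", "force": 10}}

```text
clock: 14.55
tool_pos: [0.582, 0.0767, 0.162]
eef_rot: [0.995, -0.095, -0.001, 0.0]
contact_force: [0.3, -0.1, -1.7]
opening: 0.497
finger_force: 10.0
```

```bash
python3 tilt.py; python3 well.py 0 0 165
```

```text
z -30 2046 [-6.6  1.3  4.8]
z -24 1233 [4.  7.1 9.6]
z -18 870 [ 8.7 10.7 12.6]
z -12 798 [11.7 13.7 15.8]
z  -6 710 [14.7 16.7 18.6]
z  -0 663 [17.6 19.6 21.6]
z   6 595 [20.9 22.6 24.5]
z  12 560 [23.8 25.7 27.7]
z  18 490 [26.6 28.6 30.7]
z  24 195 [29.5 30.3 30.8]
z  30 593 [30.2 32.4 36.3]
z  36 493 [32.8 37.2 39.4]
z  42 370 [38.7 40.5 42.3]
z  48 128 [41.5 42.5 43.1]
lean 26.4 deg, face x at tip z0 18.2 mm, inliers 3057/3343 pos [0.582  0.0767 0.162 ] t 14.55
pos [0.5822 0.0765 0.1618] yaw -10.92 t 14.60 row [ 0.0392  0.006  -0.0106] 0.0008 F [-0.2 -0.  -2. ] q7 -2.23
```

Emit:
{"name": "send_rows", "arguments": {"rows": "-0.008 0 0.002 0; -0.016 0 0.004 0; -0.016 0 0.004 0; -0.016 0 0.004 0"}}

```text
clock: 14.93
tool_pos: [0.5782, 0.0774, 0.161]
eef_rot: [0.995, -0.095, -0.0, 0.0]
contact_force: [1.6, -1.0, -0.5]
opening: 0.498
finger_force: 10.0
```

```bash
python3 tilt.py|tail -1; python3 well.py 0 0 165
```

```text
lean 29.0 deg, face x at tip z0 19.2 mm, inliers 3145/3493 pos [0.5782 0.0774 0.161 ] t 14.93
pos [0.5782 0.0774 0.161 ] yaw -10.93 t 14.98 row [ 0.0527  0.0065 -0.0133] 0.0007 F [ 0.8 -0.2 -2.2] q7 -2.23
```

Emit:
{"name": "send_rows", "arguments": {"rows": "0 0 0 0; 0 0 0 0; 0.007 0 -0.022 0; -0.03 0 -0.08 0.001; -0.061 0.006 -0.14 0.001; -0.1 0.006 -0.12 0.001; -0.15 0.006 -0.09 0.001; -0.193 0.006 -0.064 0.001; -0.193 0.006 -0.064 0.001; -0.193 0.006 -0.064 0.001", "force": 55}}

```text
clock: 15.82
tool_pos: [0.5209, 0.0869, 0.1806]
eef_rot: [0.995, -0.098, -0.0, 0.0]
contact_force: [0.5, -0.1, -0.7]
opening: 0.497
finger_force: 55.0
```

```bash
python3 tilt.py; python3 well.py -67.3 0 168.9
python3 - <<'E'
from h import *
z=np.load("/tmp/wt.npz"); save("w5",z["p"][40:330,130:430])
E
```

```text
z -30 2072 [-7.3  0.7  4.4]
z -24 1292 [3.6 6.9 9.5]
z -18 915 [ 8.8 10.8 13. ]
z -12 849 [12.  14.2 16.4]
z  -6 752 [15.4 17.5 19.5]
z  -0 704 [18.8 20.8 22.9]
z   6 638 [22.  24.2 26.1]
z  12 585 [25.6 27.5 29.8]
z  18 502 [28.7 30.7 32.3]
z  24 235 [31.6 32.2 33.4]
z  30 740 [32.6 35.6 39.5]
z  36 429 [38.8 40.8 42.8]
z  42 376 [42.1 44.1 45.8]
z  48 63 [45.1 45.9 46.1]
z  60 390 [65.3 67.2 72.7]
z  66 634 [64.6 72.7 76.6]
z  72 274 [76.6 78.3 80.6]
z  78 251 [80.1 81.9 83.7]
z  84 360 [40.3 84.4 86.9]
lean 28.8 deg, face x at tip z0 19.2 mm, inliers 3159/3478 pos [0.5209 0.0869 0.1806] t 15.82
pos [0.5221 0.0869 0.1809] yaw -11.28 t 15.87 row [0.0181 0.0007 0.0399] -0.0002 F [-0.3 -0.3 -1.3] q7 -2.29
```

View pics/w5.png

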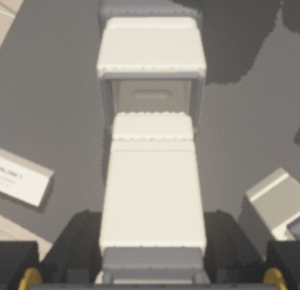

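Emit:
{"name": "send_rows", "arguments": {"rows": "0.0125 0 0.0217 0; 0.025 0 0.0433 0; 0.0375 0 0.065 0; 0.05 0 0.0866 0; 0.0625 0 0.1083 0; 0.0725 0 0.1256 0; 0.0825 0 0.1429 0; 0.0825 0 0.1429 0", "force": 25}}

```text
clock: 16.53
tool_pos: [0.5467, 0.0817, 0.1367]
eef_rot: [0.995, -0.099, 0.001, -0.0]
contact_force: [2.2, -0.8, 1.8]
opening: 0.501
finger_force: 25.0
```

```bash
python3 tilt.py|tail -1; python3 well.py -36.3 0 115.3
```

```text
lean 29.7 deg, face x at tip z0 19.2 mm, inliers 2993/4585 pos [0.5467 0.0817 0.1367] t 16.53
pos [0.5466 0.0817 0.137 ] yaw -11.32 t 16.58 row [ 0.0378 -0.0004  0.0723] -0.0003 F [ 0.9 -0.7 -0.1] q7 -2.29
```

Emit:
{"name": "send_rows", "arguments": {"rows": "0.01 0 0.0173 0; 0.02 0 0.0346 0; 0.03 0 0.052 0; 0.036 0 0.0624 0; 0.042 0 0.0727 0; 0.042 0 0.0727 0; 0.042 0 0.0727 0; 0.042 0 0.0727 0", "force": 55}}

```text
clock: 17.25
tool_pos: [0.5593, 0.0792, 0.1148]
eef_rot: [0.995, -0.099, 0.001, -0.0]
contact_force: [5.6, 0.3, -7.7]
opening: 0.498
finger_force: 55.0
```

```bash
python3 tilt.py|tail -1; python3 well.py -36.3 0 115.3
```

```text
lean 30.2 deg, face x at tip z0 33.6 mm, inliers 2388/5502 pos [0.5593 0.0792 0.1148] t 17.25
pos [0.5592 0.0792 0.1148] yaw -11.31 t 17.30 row [-0.0051 -0.0004 -0.0016] -0.0003 F [ 6.   0.8 -8.7] q7 -2.28
```

Emit:
{"name": "send_rows", "arguments": {"rows": "0 0 0 0; 0 0 0 0; 0 0 0 0; 0 0 0 0; 0 0 0 0; 0 0 0 0; 0 0 0 0; 0 0 0 0", "jaw": -1}}

```text
clock: 17.97
tool_pos: [0.5577, 0.0794, 0.1157]
eef_rot: [0.995, -0.098, -0.0, 0.0]
contact_force: [-0.7, 0.2, -0.3]
opening: 0.996
finger_force: 0.0
```

Emit:
{"name": "send_rows", "arguments": {"rows": "0 0 -0.1 0; 0 0 -0.2 0; 0 0 -0.33 0; 0 0 -0.45 0; 0 0 -0.55 0; 0 0 -0.6 0; 0 0 -0.6 0; 0 0 -0.6 0"}}

```text
clock: 18.63
tool_pos: [0.5578, 0.0794, 0.296]
eef_rot: [0.995, -0.098, 0.001, -0.0]
contact_force: [-0.5, -0.1, 0.4]
opening: 1.001
finger_force: 0.0
```

```bash
cat > chk.py <<'E'
from m2 import *
for n in("wrist","wc"):
    if n=="wc":
        p,d,W=snap("wrist"); np.savez("/tmp/wc",p=p,d=d,W=W)
    A=load(n); ps=np.radians(-11.2); u=np.array([np.cos(ps),np.sin(ps),0]); v=np.array([-u[1],u[0],0]); z=np.array([0,0,1.])
    Q=box(.5,.62,.02,.14,.13,.2,A); zt=np.percentile(Q[:,2],99); C=Q[Q[:,2]>zt-.0025]
    Q=Q-(.568*u+.06*z); xw=.866*u+.5*z; zw=-.5*u+.866*z; l=Q@v-.1864;X=Q@xw;Z=Q@zw
    f=(abs(l)<.018)&(Z>.058)&(Z<.079); k=np.abs(X-.0125)<.004
    g=np.polyfit(Z[f&k],X[f&k],1)
    print(n,"top z %.4f capU %.4f Zmax99.5 %.4f l %.4f face X %.4f slope deg %.2f lat line %.2f"%(zt,(C@u).mean(),np.percentile(Z,99.5),(l.min()+l.max())/2,X[f&k].mean(),np.degrees(g[0]),line(C)))
s=sensors.get_state(); print(s["clock"],np.round(s["tool_pos"],3))
E
python3 chk.py
```

```text
wrist top z 0.1545 capU 0.5178 Zmax99.5 0.1082 l 0.0001 face X 0.0127 slope deg -3.87 lat line 78.72
wc top z 0.1544 capU 0.5179 Zmax99.5 0.1081 l -0.0007 face X 0.0128 slope deg -4.44 lat line 77.93
18.6833 [0.557 0.079 0.295]
```

```bash
python3 -c "
from plant import finish_job
print(finish_job())"
```

```text
the job is handed in; nothing more can be done
None
```

The job is handed in at about 19 s of the 64 s allowed; no verdict came back. By the wrist camera, the spent cartridge stood upright in the tray, and the fresh wide-roller one sits within about 1 mm of where the spent one was when clicked home. The narrow-roller cartridge and the bystanders were never knowingly touched, but I did not re-measure them.

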